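# Hold a sample block in the corner of the sectioning jig

### The job

Slide the clear guard of the sectioning jig fully open, to the left along its track. Then push the bevelled metal sample block on the bed square against the fence behind it and up against the stop block at its left, and with one firm diagonal push of the fingertips keep it pressed down on the bed and back against the fence together, ready for clamping. Finish while still holding that push; leave the guard open, the stop block where it is set, and the other things on the bench alone.

Things in the scene. Friction and masses are not known exactly. Their poses are not given: they have to be found in the camera images.
- jig: the whole jig, screwed to the worktop, 200 mm (x) by 370 mm (y); origin on the worktop under it, its x axis points away from the robot to the fence, y along fence and track to the left, z up. In its frame: the bed (flat plate) is at z = 14 mm; two track rails 10 mm wide run along y at x = -104 mm (front) and x = +84 mm (back), 24 mm high, with 30 mm high end stops at y = -180 and +180 mm
- jig_bed: the flat bed plate of the jig, ground smooth and slippery (friction about 0.2), same frame as the jig; upper face at z = 14 mm, x -98 to +78 mm, y -175 to +175 mm
- jig_fence: the upright steel fence on the bed, same frame as the jig; its working face looks to the front (-x) at x = 40 mm, from y = -175 to +15 mm, and it is 15 mm thick and 32 mm high above the bed (top at z = 46 mm)
- stop_face (a point): stop block clamped astride the fence, set at a different place each time (not to be shifted; it withstands about 80 N). This point lies where its working face, which looks to the right (-y of the jig), meets fence and bed. The stop stands 28 mm out from the fence to the front, is 18 mm thick to the left, 41 mm high above the bed, with a round thumb screw on top up to 54 mm above the bed
- guard (a joint): position of the clear sliding guard, m: 0 shut (over the sample block), 0.165 fully open (parked at the left). It slides along +y of the jig with about 2 N of friction and stays where it is left. The guard is a tunnel 160 mm long (y), of clear sheet 4 mm thick, from rail to rail, its ends open, underside of the top 80 mm and top edges 86 mm above the worktop; its middle is at jig y = -85 mm when shut and +80 mm when open
- guard_grip (a point): middle of the upright black grip bar on top of the guard: 50 mm (jig x) by 14 mm (jig y), from 86 to 123 mm above the worktop; this point is 107 mm above the worktop
- block: plain bare-metal sample block, 36 mm deep (its x) by 56 mm long (its y) by 28 mm high, 0.15 to 0.27 kg; origin in the middle of its underside. Its front upper edge (the -x side, towards the robot) has a 12 mm, 45 degree bevel: the front face is 16 mm high, the bevel runs back and up from there to the top at its x = -6 mm. It starts on the bed under the shut guard, askew by up to 0.3 rad, clear of fence and stop
- specimen_cup: lidded specimen cup, bystander, 64 mm wide, 63 mm high, right of the jig, near the front edge
- note_pad: square block of sticky notes, bystander, 67 mm wide, 21 mm high, left of the jig
- stapler: stapler, bystander, 137 mm long, 44 mm high, left of the jig

How it is judged:
By the outcome, as a careful person would: the job done as asked, in the order asked, and still so for the second after the job is handed in, while the arm keeps its last pose, push and grip.
It also fails if it takes over 69 s, if anything falls off the work surface, if the arm or the gripper's body presses on something with over 40 N, if the wrist force passes 120 N, or if a joint passes its speed limit or range.

### The arm

A 6-joint arm with a two-finger parallel gripper is mounted at the origin on a cart in front of the work surface, level with it; the furniture and walls round the work are solid. World frame = base frame: x ahead of the robot, y to its left, z up, the work surface at z = 0. Lengths are in mm, angles in rad, forces in N, time in s.
With the tool pointing down it reaches from about 300 to 775 mm from the base axis. Payload 14.6 kg.
Tool frame: the origin (TCP) lies at the very end of the fingers, on their centre line; the grasp point (between the pads) lies 19 mm behind it; z points along the fingers, y is the direction in which the jaws open and shut (so a half turn about z gives the same grasp; the last joint's range is limited). The gripper opens to 94 mm and grips with 3 to 60 N. Pads are 16 mm wide; open, the fingers measure 119 mm over their backs; the gripper's body (75 mm by 177 mm) begins 78 mm behind the grasp point.
Start: joints at [1.173, 0.3, 1.521, -0, 1.321, -0.067], TCP at [178.637, 520.171, 173.846] pointing down, gripper open.
Joint ranges: [-3.03, 3.03], [-0.79, 2.21], [0.23, 2.52], [-1.04, 4.18], [0, 3.07], [-2.55, 2.55]. Speed limits (rad/s): [2.22, 2.22, 2.57, 3.14, 3.14, 3.14].

### API

Orientations are given as [roll, pitch, yaw] about the fixed x, y, z axes, in that order (R = Rz(yaw) Ry(pitch) Rx(roll)).
In Python, from cell import manip gives the robot as it stands.
- The arm moves only by the shell command python3 -m pendant 'ROWS' [FORCE]. ROWS is JSON, a list of rows, each an object with "claw": the finger opening in m, from 0 to 0.094; "delta_pos": the shift along the tool's x, y, z in m, a list of three; "rotation": the turn, a rotation vector about the tool's x, y, z in rad, a list of three. A call has 1 to 10 rows; each row is the pose to reach, as a shift and turn from the pose measured when the call began, along the tool's axes at that moment; what a row does not reach only later rows make up. A row lasts 1/8 s, in which the tool goes at most 62.5 mm and 10.7 degrees, less where a joint would pass 70% of its speed; a pose out of reach is approached as far as the arm can. A call with a gripper value outside its range is refused whole. The fingers move at their own pace and stop on an object; FORCE is the grip in N (left out, the last holds). Time passes only in rows, so rows that repeat a pose let the fingers close. It gives the time, the measured TCP pose, the force and the opening at its end, in the units of the state.
- manip.read_state(): the state, without advancing time (a new reading comes with each control period).
- manip.camera(name): name is "scene" or "top"; returns the picture (480x640x3 uint8, red, green, blue); there is no depth.
- manip.camera_model(name): a dict with "fx", "fy", "cx", "cy" (pixels), "cam_to_world" (4x4, takes a point from camera to world coordinates). Camera axes: x right, y up, looking along -z (the intrinsics and any distortion apply to the point x, -y, -z); pixel columns grow to the right and rows downward; lengths in mm; the calibration is good to about 2 mm. A picture is of the moment at which its call begins. camera_model takes no time and is no camera call.
- manip.sign_off(): hands the job in, once; it reports no verdict.
The state is a dict: "clock": time; "joints": joint angles; "qd": joint speeds; "effort": joint torques, N m; "eef_pos": TCP position; "eef_rot": TCP orientation; "wrist_force": force on the tool from outside, world axes, zero at the start; "moment": the same for the moment, N m; "finger_gap": finger opening in mm.
Only numpy, scipy, OpenCV 4.12 (cv2) and the standard library are available. Lean on these libraries where they do the work, as an engineer would, in place of code of your own. Each camera call takes 0.05 s, during which the arm holds its last target.

## Working session

There is one attempt and no reset: what is moved stays moved. The work goes in short steps, Python scripts to look and compute and a shell command to move; the robot and the scene stay as the last step left them, time stands still between calls to the robot, and variables do not carry over. Pictures are saved under pics/ and viewed, and the job is handed in when it is done.

```bash
ls; mkdir -p pics; python3 - <<'E'
from cell import manip
import cv2,numpy as np
print(manip.read_state())
for n in("scene","top"):
    im=manip.camera(n); cv2.imwrite(f"pics/{n}0.png",im[:,:,::-1]); print(n,manip.camera_model(n))
E
```

```text
pics
{'clock': 0.0, 'joints': array([ 1.17338077e+00,  3.00484985e-01,  1.52161009e+00,  2.94891339e-05,
        1.32070061e+00, -6.65674469e-02]), 'qd': array([ 2.41920402e-05, -5.90800886e-04, -1.31388295e-03,  1.62808060e-03,
       -1.00279645e-03, -1.16936104e-03]), 'effort': array([ 1.02352151e-03, -5.31776798e+01, -3.52749896e+01,  7.09126191e-02,
        2.40256899e-02, -7.01363865e-05]), 'eef_pos': array([178.52109099, 519.89026551, 173.26647152]), 'eef_rot': array([-3.14039419e+00, -1.08522878e-04,  2.81073716e+00]), 'wrist_force': array([-0.21314379,  0.17261153, -0.42882886]), 'moment': array([0.02716803, 0.03353503, 0.02339896]), 'finger_gap': 93.88568025449455}
scene {'fx': 470.73563485635316, 'fy': 470.73563485635316, 'cx': 323.9063054031444, 'cy': 245.36130269393504, 'cam_to_world': array([[-8.95730110e-01,  2.23327819e-01, -3.84437583e-01,
         5.82261430e+01],
       [-4.44345927e-01, -4.78807778e-01,  7.57165642e-01,
         8.91132244e+02],
       [-1.49755533e-02,  8.49039338e-01,  5.28117351e-01,
         6.71653459e+02],
       [ 0.00000000e+00,  0.00000000e+00,  0.00000000e+00,
         1.00000000e+00]])}
top {'fx': 462.46029760316577, 'fy': 462.46029760316577, 'cx': 311.71854476210365, 'cy': 233.16994310141556, 'cam_to_world': array([[ 1.01854635e-02,  9.86625962e-01, -1.62682108e-01,
         2.92980407e+02],
       [-9.99945660e-01,  9.68835607e-03, -3.84877232e-03,
         7.62458212e+01],
       [-2.22117651e-03,  1.62712469e-01,  9.86671029e-01,
         1.26740031e+03],
       [ 0.00000000e+00,  0.00000000e+00,  0.00000000e+00,
         1.00000000e+00]])}
```

View pics/scene0.png

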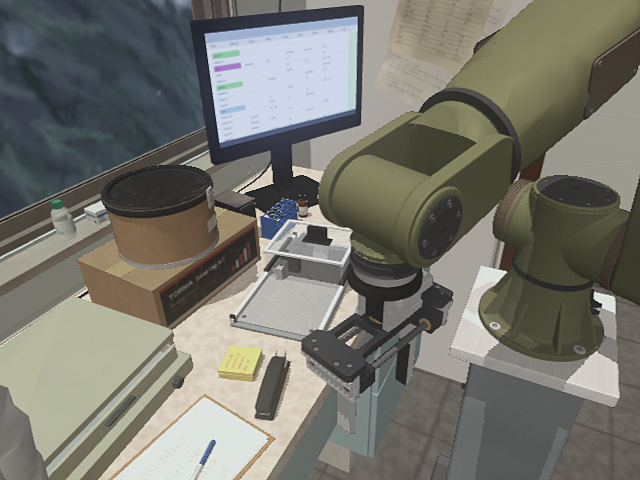

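View pics/top0.png

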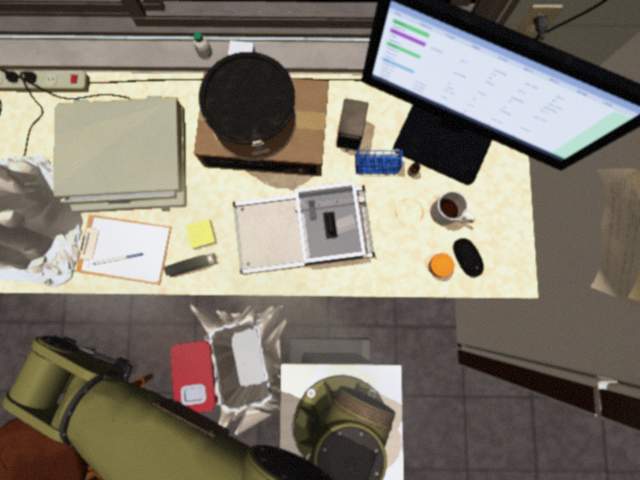

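```bash
python3 - <<'E'
import cv2
a=cv2.imread("pics/top0.png")[175:285,225:385]; cv2.imwrite("pics/topc0.png",cv2.resize(a,None,fx=5,fy=5,interpolation=cv2.INTER_CUBIC))
a=cv2.imread("pics/scene0.png")[210:340,225:365]; cv2.imwrite("pics/scenec0.png",cv2.resize(a,None,fx=4.6,fy=4.6,interpolation=cv2.INTER_CUBIC))
E
```

```text
(no output)
```

View pics/topc0.png

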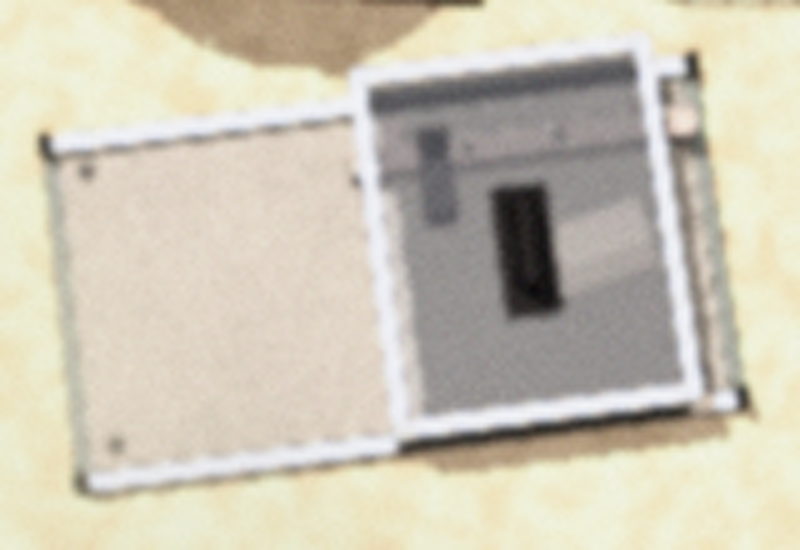

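View pics/scenec0.png

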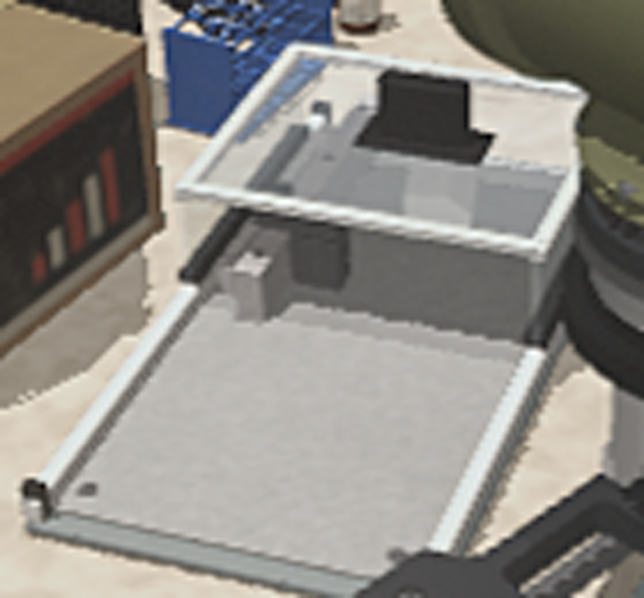

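```bash
cat > h.py <<'E'
import numpy as np
from scipy.optimize import least_squares
from cell import manip
def proj(n,P):
    m=manip.camera_model(n);T=np.array(m["cam_to_world"]);P=np.atleast_2d(P)
    c=(P-T[:3,3])@T[:3,:3]; return np.c_[m["cx"]+m["fx"]*c[:,0]/-c[:,2], m["cy"]-m["fy"]*c[:,1]/-c[:,2]]
def unproj(n,uv,z):
    m=manip.camera_model(n);T=np.array(m["cam_to_world"])
    d=T[:3,:3]@np.array([(uv[0]-m["cx"])/m["fx"],-(uv[1]-m["cy"])/m["fy"],-1]); o=T[:3,3]
    return o+d*(z-o[2])/d[2]
def J(p,q):  # jig->world
    x,y,a=p; q=np.atleast_2d(q).astype(float); c,s=np.cos(a),np.sin(a)
    return np.c_[x+c*q[:,0]-s*q[:,1], y+s*q[:,0]+c*q[:,1], q[:,2]]
def Ji(p,w):
    x,y,a=p; c,s=np.cos(a),np.sin(a); dx,dy=w[0]-x,w[1]-y
    return np.array([c*dx+s*dy,-s*dx+c*dy])
tc=lambda u,v:(225+(u+.5)/5-.5,175+(v+.5)/5-.5)
sc=lambda u,v:(225+(u+.5)/4.6-.5,210+(v+.5)/4.6-.5)
E
python3 - <<'E'
from h import *
obs=[("top",tc(47,146),(84,180,30)),("top",tc(692,66),(84,-180,30)),("top",tc(85,483),(-104,180,30)),("top",tc(742,398),(-104,-180,30)),
("top",tc(525,250),(-10,-85,123)),("scene",sc(38,488),(84,180,30))]
def f(p,ob): return np.concatenate([proj(n,J(p,q))[0]-np.array(uv) for n,uv,q in ob])
for o in (obs[:4],obs[:4]+obs[5:]):
    r=least_squares(f,[450,0,0.1],args=(o,));print(r.x,np.round(r.fun.reshape(-1,2),2))
p=r.x
for n,uv,z in [("top",tc(522,250),123),("top",tc(437,150),58),("top",tc(437,225),55),("top",tc(605,245),42)]: 
    w=unproj(n,uv,z);print(w,Ji(p,w))
for n,uv,z in [("scene",sc(425,85),123),("scene",sc(180,190),86),("scene",sc(540,252),86)]: 
    w=unproj(n,uv,z);print(w,Ji(p,w))
E
```

```text
[5.18722215e+02 1.06187726e+02 1.38756022e-01] [[-0.4  -0.18]
 [ 0.55 -0.6 ]
 [-0.91  0.43]
 [ 0.77  0.25]]
[5.18536373e+02 1.07057548e+02 1.41041099e-01] [[-0.77  0.03]
 [ 0.14 -0.67]
 [-1.13  0.64]
 [ 0.51  0.15]
 [ 0.23 -1.42]]
[503.9434404   37.46294423 123.        ] [-24.23121604 -66.85215555]
[569.9258804   80.99952263  58.        ] [ 47.21613916 -33.02329979]
[529.60679022  80.59768712  55.        ] [  7.24092263 -27.75333132]
[522.0515856   -9.99021006  42.        ] [ -12.97355885 -116.37964215]
[506.40661625  42.63159479 123.        ] [-21.06592145 -62.08108711]
[600.27372736 132.35711794  86.        ] [84.48217763 13.55820713]
[412.91597993 105.8918299   86.        ] [-104.73547148   13.69333353]
```

```bash
python3 - <<'E'
from h import *
for p in ([518.6,106.6,.14],):
  for n,uv,z in [("top",tc(358,180),46),("top",tc(647,45),86),("top",tc(695,398),86),("top",tc(355,75),86),("top",tc(400,430),86),("top",tc(550,180),123),("top",tc(495,190),123),("top",tc(560,305),123),("top",tc(510,318),123),
   ("top",tc(647,205),42),("top",tc(555,222),42),("top",tc(655,265),42),("top",tc(562,297),42),("top",tc(450,220),55),("top",tc(428,222),55),
   ("scene",sc(232,282),55),("scene",sc(268,258),55),("scene",sc(235,318),14),("scene",sc(268,318),14)]:
    w=unproj(n,uv,z);print(n,np.round(uv,1),z,np.round(w,1),Ji(p,w).round(1))
E
```

```text
top [296.2 210.6] 46 [555.7 123.5  46. ] [39.1 11.6]
top [354.  183.6] 86 [621.2 -29.2  86. ] [  82.7 -148.8]
top [363.6 254.2] 86 [434.3 -53.   86. ] [-105.7 -146.3]
top [295.6 189.6] 86 [603.5 124.4  86. ] [86.5  5.8]
top [304.6 260.6] 86 [416.3  98.4  86. ] [-102.4    6.1]
top [334.6 210.6] 123 [540.1  23.5 123. ] [  9.7 -85.3]
top [323.6 212.6] 123 [534.6  51.2 123. ] [  8.1 -57.1]
top [336.6 235.6] 123 [476.1  18.3 123. ] [-54.4 -81.5]
top [326.6 238.2] 123 [469.3  43.3 123. ] [-57.7 -55.8]
top [354.  215.6] 42 [544.3 -32.7  42. ] [   6.  -141.5]
top [335.6 219. ] 42 [534.4  17.   42. ] [  3.2 -91. ]
top [355.6 227.6] 42 [511.4 -36.9  42. ] [ -27.2 -141.1]
top [337. 234.] 42 [493.4  13.1  42. ] [-38. -89.]
top [314.6 218.6] 55 [532.4  73.7  55. ] [  9.1 -34.5]
top [310.2 219. ] 55 [531.2  85.4  55. ] [  9.5 -22.7]
scene [275.  270.9] 55 [559.3 153.4  55. ] [46.8 40.7]
scene [282.9 265.7] 55 [553.8 127.6  55. ] [37.8 15.8]
scene [275.7 278.7] 14 [574.2 131.6  14. ] [58.5 17. ]
scene [282.9 278.7] 14 [558.7 124.3  14. ] [42.1 11.9]
```

```bash
cat >> h.py <<'E'
from scipy.spatial.transform import Rotation as Ro
PJ=[518.6,106.6,.14]
def togo(pos,rpy,cur=None):
    s=manip.read_state(); R0=Ro.from_euler('xyz',s["eef_rot"]); R1=Ro.from_euler('xyz',rpy)
    print("t",round(s["clock"],2),"pos",s["eef_pos"].round(1),"rpy",s["eef_rot"].round(3),"F",s["wrist_force"].round(1),"gap",round(s["finger_gap"],1),"jig",Ji(PJ,s["eef_pos"]).round(1))
    print("delta_pos",(R0.inv().apply(np.array(pos)-s["eef_pos"])/1000).round(4).tolist(),"rot",(R0.inv()*R1).as_rotvec().round(4).tolist())
def jp(x,y,z): return J(PJ,(x,y,z))[0]
E
python3 -c "
from h import *
togo([505,40,165],[np.pi,0,np.pi+.14])"
```

```text
t 0.1 pos [178.5 519.9 173.3] rpy [-3.141 -0.     2.811] F [ 0.1 -0.3 -0.6] gap 94.0 jig [-279.1  456.7]
delta_pos [-0.4646, -0.3479, 0.0087] rot [-0.001, -0.0003, -0.4708]
```

```bash
python3 -m pendant '[{"claw":0.094,"delta_pos":[-0.0465,-0.0348,0],"rotation":[0,0,-0.047]},{"claw":0.094,"delta_pos":[-0.093,-0.0696,0],"rotation":[0,0,-0.094]},{"claw":0.094,"delta_pos":[-0.139,-0.104,0],"rotation":[0,0,-0.14]},{"claw":0.094,"delta_pos":[-0.186,-0.139,0],"rotation":[0,0,-0.19]},{"claw":0.094,"delta_pos":[-0.232,-0.174,0],"rotation":[0,0,-0.235]},{"claw":0.094,"delta_pos":[-0.279,-0.209,0],"rotation":[0,0,-0.28]},{"claw":0.094,"delta_pos":[-0.325,-0.2435,0],"rotation":[0,0,-0.33]},{"claw":0.094,"delta_pos":[-0.372,-0.278,0],"rotation":[0,0,-0.376]},{"claw":0.094,"delta_pos":[-0.418,-0.313,0],"rotation":[0,0,-0.42]},{"claw":0.094,"delta_pos":[-0.4646,-0.348,0],"rotation":[0,0,-0.471]}]'
python3 - <<'E'
from h import *
import cv2
togo([505,40,96],[np.pi,0,np.pi+.14])
for n in("scene","top"):
    im=manip.camera(n)[:,:,::-1]
    c=im[175:285,225:385] if n=="top" else im[200:340,220:380]
    cv2.imwrite(f"pics/{n}1.png",cv2.resize(c,None,fx=5 if n=="top" else 4,fy=5 if n=="top" else 4,interpolation=cv2.INTER_CUBIC))
E
```

```text
clock: 1.35
eef_pos: [505.6, 38.1, 173.6]
eef_rot: [-3.141, -0.001, -3.0]
wrist_force: [0.2, 0.2, 0.4]
finger_gap: 94.0
t 1.35 pos [505.6  38.1 173.6] rpy [-3.141e+00 -1.000e-03 -3.000e+00] F [0.2 0.2 0.4] gap 94.0 jig [-22.4 -66. ]
delta_pos [0.0003, 0.002, 0.0776] rot [-0.0008, -0.0007, 0.0017]
```

View pics/scene1.png

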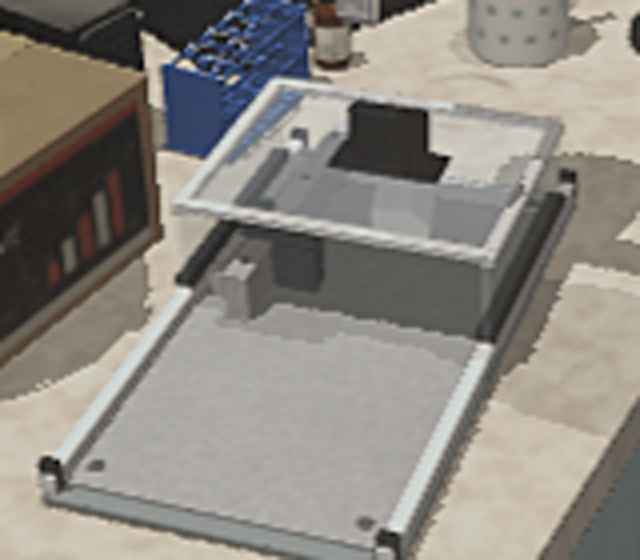

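View pics/top1.png

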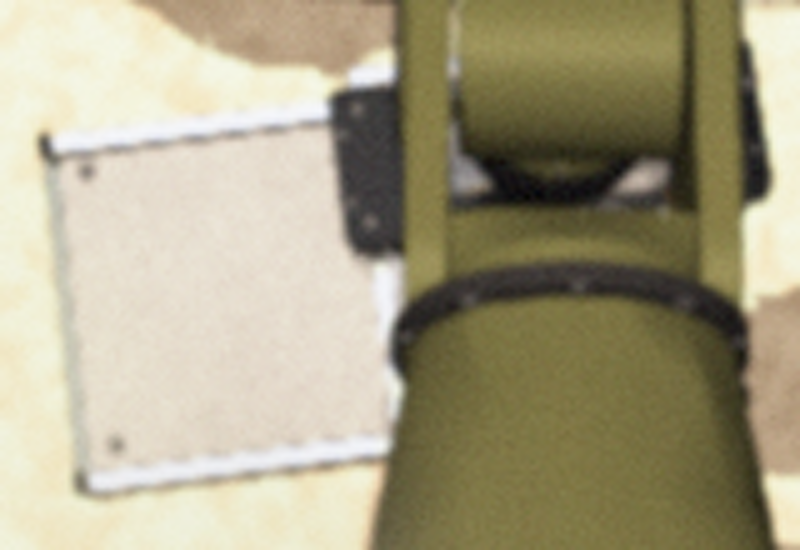

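```bash
python3 - <<'E'
from h import *
print(proj("scene",[[505.6,38,173.6],[505,40,123]]))
s4=lambda u,v:(220+(u+.5)/4-.5,200+(v+.5)/4-.5)
T=[("top",tc(47,146),(84,180,30)),("top",tc(692,66),(84,-180,30)),("top",tc(85,483),(-104,180,30)),("top",tc(742,398),(-104,-180,30))]
S=[("scene",s4(50,465),(84,180,30)),("scene",s4(385,540),(-104,180,30)),("scene",s4(568,178),(-104,-180,30)),("scene",s4(298,135),(84,-180,30))]
def f(p,ob): return np.concatenate([proj(n,J(p,q))[0]-np.array(uv) for n,uv,q in ob])
for o in (T,S,T+S):
    r=least_squares(f,[518,106,0.14],args=(o,));print(r.x.round(3),np.round(r.fun.reshape(-1,2),2).tolist())
    p=r.x
    for n,uv,z in [("scene",s4(390,105),123),("scene",s4(180,208),86),("scene",s4(488,262),86),("scene",s4(565,122),86),("scene",s4(270,82),86),("top",tc(525,250),123)]: print(Ji(p,unproj(n,uv,z)).round(1),end=' ')
    print()
E
```

```text
[[317.7305555  208.11529191]
 [318.04305798 227.70702714]]
[5.18722e+02 1.06188e+02 1.39000e-01] [[-0.4, -0.18], [0.55, -0.6], [-0.91, 0.43], [0.77, 0.25]]
[-17.8 -71.3] [81.1 16.8] [-104.9   17.3] [-106.5 -144.2] [  88.5 -138.7] [-24.3 -67.5] 
[5.18108e+02 1.13887e+02 1.40000e-01] [[-0.85, 0.35], [0.47, 0.2], [0.26, -0.68], [0.18, -0.59]]
[-18.4 -79. ] [80.7  9. ] [-105.3    9.8] [-107.1 -151.8] [  87.9 -146.5] [-24.9 -75.2] 
[5.19193e+02 1.09324e+02 1.39000e-01] [[-1.53, -0.36], [-0.59, -0.77], [-2.07, 0.24], [-0.4, 0.06], [-0.06, -1.14], [0.9, -1.37], [0.61, -1.57], [0.75, -1.45]]
[-18.7 -74.3] [80.2 13.8] [-105.8   14.3] [-107.4 -147.2] [  87.6 -141.7] [-25.2 -70.6]
```

```bash
python3 - <<'E'
from h import *
import cv2
print(manip.camera_model("scene"))
cv2.imwrite("pics/scene2.png",manip.camera("scene")[:,:,::-1])
E
```

```text
{'fx': 470.73563485635316, 'fy': 470.73563485635316, 'cx': 323.9063054031444, 'cy': 245.36130269393504, 'cam_to_world': array([[-8.95730110e-01,  2.23327819e-01, -3.84437583e-01,
         5.82261430e+01],
       [-4.44345927e-01, -4.78807778e-01,  7.57165642e-01,
         8.91132244e+02],
       [-1.49755533e-02,  8.49039338e-01,  5.28117351e-01,
         6.71653459e+02],
       [ 0.00000000e+00,  0.00000000e+00,  0.00000000e+00,
         1.00000000e+00]])}
```

View pics/scene2.png

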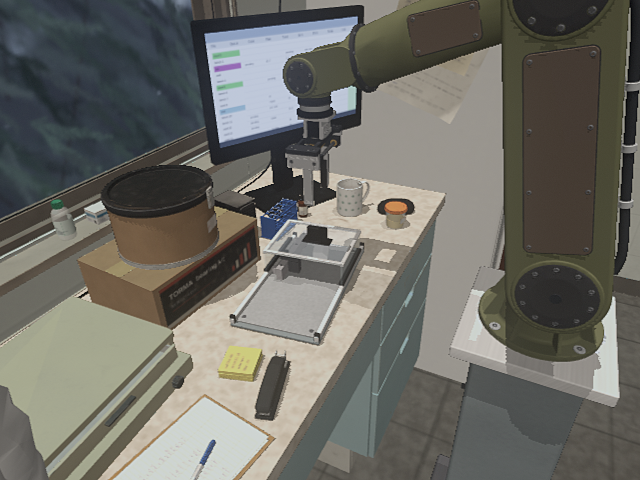

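```bash
python3 - <<'E'
from h import *
import cv2
a=cv2.imread("pics/scene2.png")[130:260,250:370]; cv2.imwrite("pics/s2c.png",cv2.resize(a,None,fx=5,fy=4.6,interpolation=cv2.INTER_CUBIC) if 0 else cv2.resize(a,None,fx=4.6,fy=4.6,interpolation=cv2.INTER_CUBIC))
s=manip.read_state();R=Ro.from_euler('xyz',s["eef_rot"])
for y in(-59.5,-47,47,59.5):
  for x in(-8,8):
    uv=proj("scene",s["eef_pos"]+R.apply([x,y,0]))[0]; print(x,y,((uv-[250,130]+.5)*4.6-.5).round(1))
E
```

```text
-8 -59.5 [336.7 310. ]
8 -59.5 [365.8 313.9]
-8 -47 [329.  320.2]
8 -47 [358.4 324.2]
-8 47 [266.2 403.3]
8 47 [297.4 407.9]
-8 59.5 [257.2 415.3]
8 59.5 [288.6 420. ]
```

View pics/s2c.png

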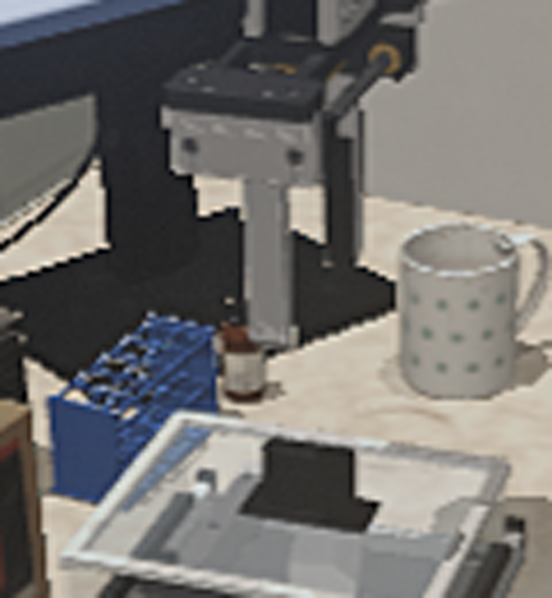

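```bash
python3 - <<'E'
from h import *
import cv2
a=cv2.imread("pics/scene0.png")[310:450,290:450]; cv2.imwrite("pics/s0c.png",cv2.resize(a,None,fx=4,fy=4,interpolation=cv2.INTER_CUBIC))
R=Ro.from_euler('xyz',[-3.1404,0,2.8107])
for y in(-59.5,-47,47,59.5):
  for x in(-8,8):
    uv=proj("scene",np.array([178.5,519.9,173.3])+R.apply([x,y,0]))[0]; print(x,y,((uv-[290,310]+.5)*4-.5).round(1))
E
```

```text
-8 -59.5 [439.9 319. ]
8 -59.5 [478.7 345.8]
-8 -47 [416.6 340.2]
8 -47 [455.6 367.7]
-8 47 [222.2 517.5]
8 47 [261.6 550.9]
-8 59.5 [193.4 543.7]
8 59.5 [232.9 578. ]
```

View pics/s0c.png

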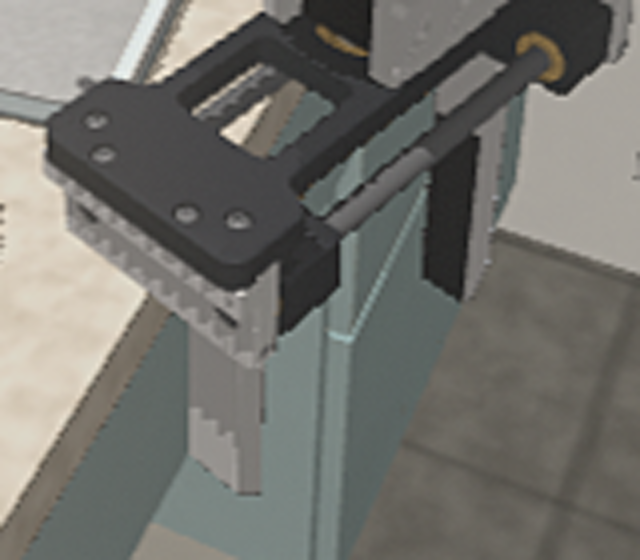

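```bash
python3 -m pendant '[{"claw":0.094,"delta_pos":[0,0,0.02],"rotation":[0,0,0]},{"claw":0.094,"delta_pos":[0,0,0.04],"rotation":[0,0,0]},{"claw":0.094,"delta_pos":[0,0,0.06],"rotation":[0,0,0]},{"claw":0.094,"delta_pos":[0,0,0.075],"rotation":[0,0,0]},{"claw":0.094,"delta_pos":[0,0,0.075],"rotation":[0,0,0]}]'
python3 - <<'E'
from h import *
import cv2
s=manip.read_state();R=Ro.from_euler('xyz',s["eef_rot"])
a=manip.camera("scene")[150:280,250:370,::-1];cv2.imwrite("pics/s3c.png",cv2.resize(a,None,fx=4.6,fy=4.6,interpolation=cv2.INTER_CUBIC))
for y in(-47,47):
  for x in(-8,8):
    uv=proj("scene",s["eef_pos"]+R.apply([x,y,0]))[0]; print(x,y,((uv-[250,150]+.5)*4.6-.5).round(1))
E
```

```text
clock: 2.12
eef_pos: [504.6, 38.5, 97.2]
eef_rot: [-3.141, -0.004, -3.004]
wrist_force: [0.5, -0.0, 0.1]
finger_gap: 93.8
-8 -47 [332.5 356.1]
8 -47 [360.9 360.4]
-8 47 [272.3 445.1]
8 47 [302.4 450. ]
```

View pics/s3c.png

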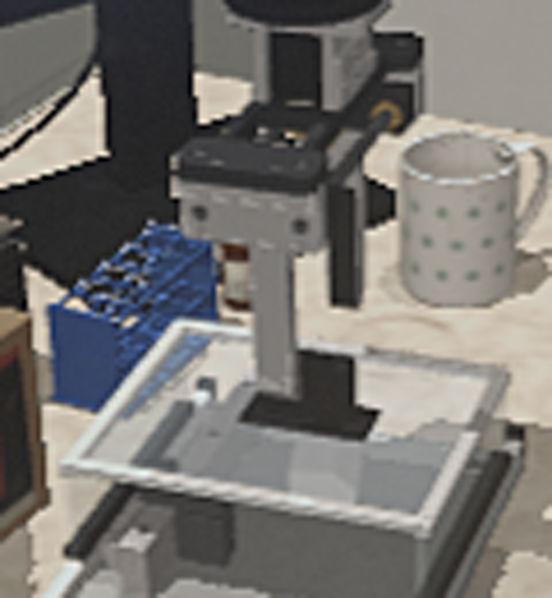

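```bash
python3 -m pendant '[{"claw":0.005,"delta_pos":[0,0,0],"rotation":[0,0,0]},{"claw":0.005,"delta_pos":[0,0,0],"rotation":[0,0,0]},{"claw":0.005,"delta_pos":[0,0,0],"rotation":[0,0,0]},{"claw":0.005,"delta_pos":[0,0,0],"rotation":[0,0,0]},{"claw":0.005,"delta_pos":[0,0,0],"rotation":[0,0,0]},{"claw":0.005,"delta_pos":[0,0,0],"rotation":[0,0,0]}]' 20
python3 - <<'E'
from h import *
import cv2
a=manip.camera("scene")[150:280,250:370,::-1];cv2.imwrite("pics/s4c.png",cv2.resize(a,None,fx=4.6,fy=4.6,interpolation=cv2.INTER_CUBIC))
E
```

```text
clock: 2.92
eef_pos: [505.1, 38.4, 98.1]
eef_rot: [-3.141, -0.002, -3.004]
wrist_force: [-0.0, -0.1, 0.8]
finger_gap: 37.2
```

View pics/s4c.png

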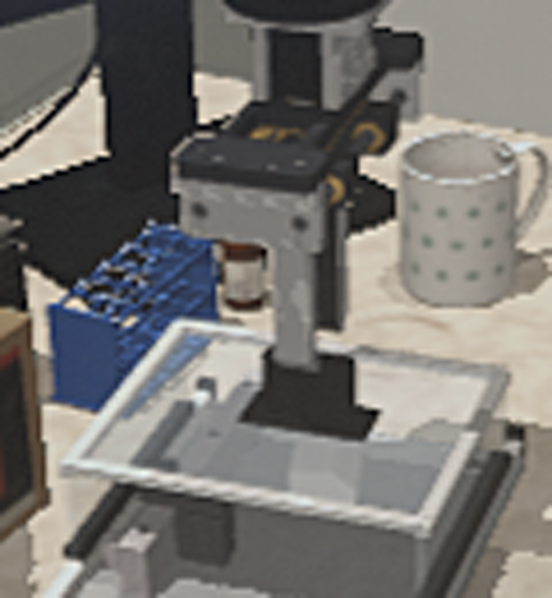

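```bash
python3 -m pendant '[{"claw":0.005,"delta_pos":[0,0,0],"rotation":[0,0,0]},{"claw":0.005,"delta_pos":[0,0,0],"rotation":[0,0,0]},{"claw":0.005,"delta_pos":[0,0,0],"rotation":[0,0,0]},{"claw":0.005,"delta_pos":[0,0,0],"rotation":[0,0,0]}]' 20
python3 - <<'E'
from h import *
import cv2
a=manip.camera("scene")[150:280,250:370,::-1];cv2.imwrite("pics/s5c.png",cv2.resize(a,None,fx=4.6,fy=4.6,interpolation=cv2.INTER_CUBIC))
E
```

```text
clock: 3.48
eef_pos: [505.1, 38.3, 98.1]
eef_rot: [-3.141, -0.002, -3.004]
wrist_force: [0.2, 0.2, 0.8]
finger_gap: 5.4
```

View pics/s5c.png

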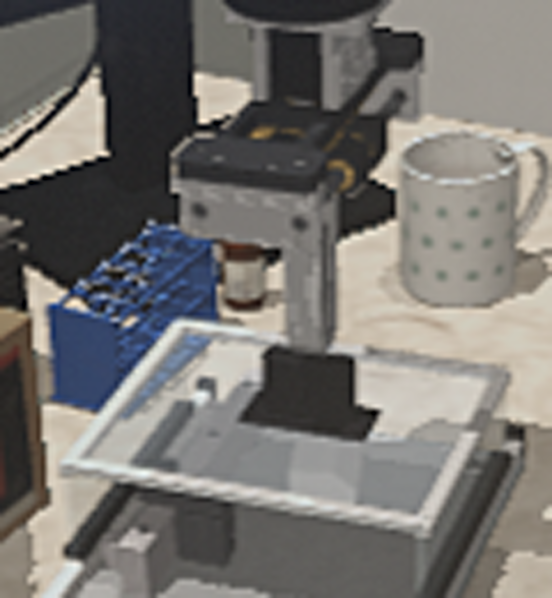

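```bash
python3 -m pendant '[{"claw":0.08,"delta_pos":[0,0,0],"rotation":[0,0,0]},{"claw":0.08,"delta_pos":[0,0,0],"rotation":[0,0,0]},{"claw":0.08,"delta_pos":[0,0,0],"rotation":[0,0,0]},{"claw":0.08,"delta_pos":[0,0,0],"rotation":[0,0,0]},{"claw":0.08,"delta_pos":[0,0,0],"rotation":[0,0,0]},{"claw":0.08,"delta_pos":[0,0,0],"rotation":[0,0,0]},{"claw":0.08,"delta_pos":[0,0,0.007],"rotation":[0,0,0]},{"claw":0.08,"delta_pos":[0,0,0.014],"rotation":[0,0,0]},{"claw":0.08,"delta_pos":[0,0,0.02],"rotation":[0,0,0]},{"claw":0.08,"delta_pos":[0,0,0.02],"rotation":[0,0,0]}]' 20
python3 -m pendant '[{"claw":0.08,"delta_pos":[0,0,0.003],"rotation":[0,0,0]},{"claw":0.08,"delta_pos":[0,0,0.006],"rotation":[0,0,0]},{"claw":0.08,"delta_pos":[0,0,0.006],"rotation":[0,0,0]}]'
python3 - <<'E'
from h import *
import cv2
a=manip.camera("scene")[150:280,250:370,::-1];cv2.imwrite("pics/s6c.png",cv2.resize(a,None,fx=4.6,fy=4.6,interpolation=cv2.INTER_CUBIC))
E
```

```text
clock: 4.78
eef_pos: [504.7, 38.3, 77.4]
eef_rot: [-3.141, -0.003, -3.004]
wrist_force: [0.1, 0.3, -0.8]
finger_gap: 80.1
clock: 5.15
eef_pos: [504.6, 38.3, 71.2]
eef_rot: [-3.141, -0.004, -3.004]
wrist_force: [0.4, -0.0, -0.5]
finger_gap: 80.0
```

View pics/s6c.png

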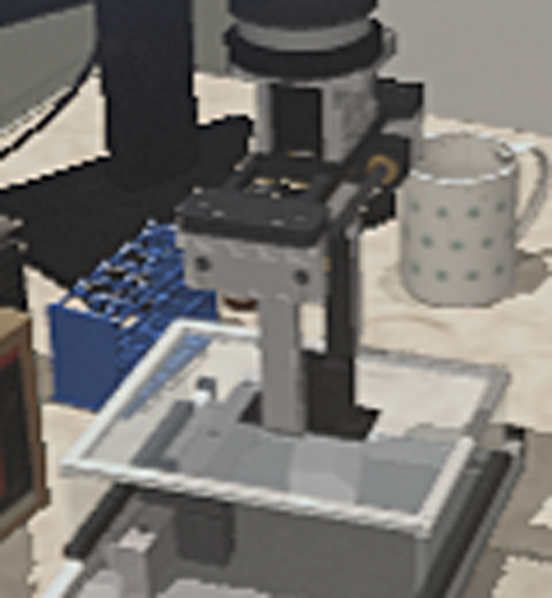

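```bash
python3 -m pendant '[{"claw":0.005,"delta_pos":[0,0,0],"rotation":[0,0,0]},{"claw":0.005,"delta_pos":[0,0,0],"rotation":[0,0,0]},{"claw":0.005,"delta_pos":[0,0,0],"rotation":[0,0,0]},{"claw":0.005,"delta_pos":[0,0,0],"rotation":[0,0,0]},{"claw":0.005,"delta_pos":[0,0,0],"rotation":[0,0,0]},{"claw":0.005,"delta_pos":[0,0,0],"rotation":[0,0,0]},{"claw":0.005,"delta_pos":[0,0,0],"rotation":[0,0,0]},{"claw":0.005,"delta_pos":[0,0,0],"rotation":[0,0,0]}]' 20
python3 - <<'E'
from h import *
import cv2
a=manip.camera("scene")[150:280,250:370,::-1];cv2.imwrite("pics/s7c.png",cv2.resize(a,None,fx=4.6,fy=4.6,interpolation=cv2.INTER_CUBIC))
E
```

```text
clock: 6.2
eef_pos: [504.7, 38.2, 71.4]
eef_rot: [-3.141, -0.003, -3.004]
wrist_force: [-1.2, -2.9, 0.1]
finger_gap: 13.8
```

View pics/s7c.png

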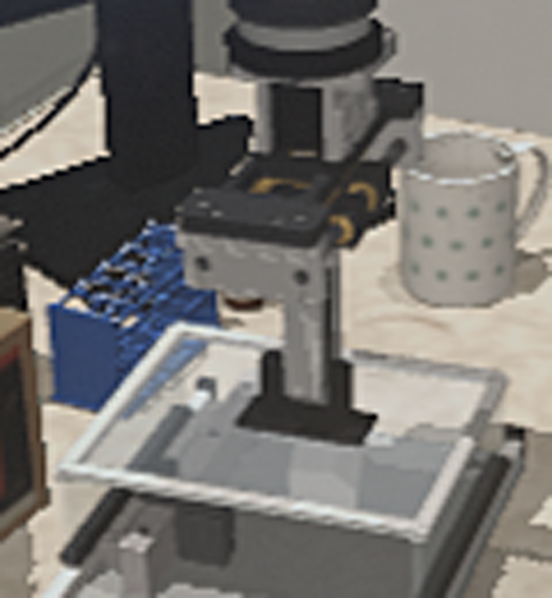

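```bash
python3 -m pendant '[{"claw":0.005,"delta_pos":[0,0.01,0],"rotation":[0,0,0]},{"claw":0.005,"delta_pos":[0,0.025,0],"rotation":[0,0,0]},{"claw":0.005,"delta_pos":[0,0.04,0],"rotation":[0,0,0]},{"claw":0.005,"delta_pos":[0,0.055,0],"rotation":[0,0,0]},{"claw":0.005,"delta_pos":[0,0.07,0],"rotation":[0,0,0]},{"claw":0.005,"delta_pos":[0,0.085,0],"rotation":[0,0,0]},{"claw":0.005,"delta_pos":[0,0.1,0],"rotation":[0,0,0]},{"claw":0.005,"delta_pos":[0,0.115,0],"rotation":[0,0,0]},{"claw":0.005,"delta_pos":[0,0.13,0],"rotation":[0,0,0]},{"claw":0.005,"delta_pos":[0,0.13,0],"rotation":[0,0,0]}]'
python3 -m pendant '[{"claw":0.005,"delta_pos":[0,0.005,0],"rotation":[0,0,0]},{"claw":0.005,"delta_pos":[0,0.01,0],"rotation":[0,0,0]},{"claw":0.005,"delta_pos":[0,0.01,0],"rotation":[0,0,0]}]'
```

```text
clock: 7.5
eef_pos: [486.3, 168.6, 71.4]
eef_rot: [3.141, -0.004, -3.003]
wrist_force: [-5.5, 0.8, 5.3]
finger_gap: 13.7
clock: 7.88
eef_pos: [484.8, 179.1, 71.4]
eef_rot: [3.141, -0.004, -3.003]
wrist_force: [-2.8, 1.8, 2.6]
finger_gap: 14.0
```

```bash
python3 -m pendant '[{"claw":0.005,"delta_pos":[0,0.004,0],"rotation":[0,0,0]},{"claw":0.005,"delta_pos":[0,0.008,0],"rotation":[0,0,0]},{"claw":0.005,"delta_pos":[0,0.008,0],"rotation":[0,0,0]}]'
python3 - <<'E'
from h import *
import cv2
a=manip.camera("scene")[190:340,220:380,::-1];cv2.imwrite("pics/s8c.png",cv2.resize(a,None,fx=4,fy=4,interpolation=cv2.INTER_CUBIC))
E
```

```text
clock: 8.25
eef_pos: [484.2, 182.9, 71.3]
eef_rot: [-3.135, -0.005, -3.003]
wrist_force: [-0.0, -34.3, 6.9]
finger_gap: 13.9
```

View pics/s8c.png

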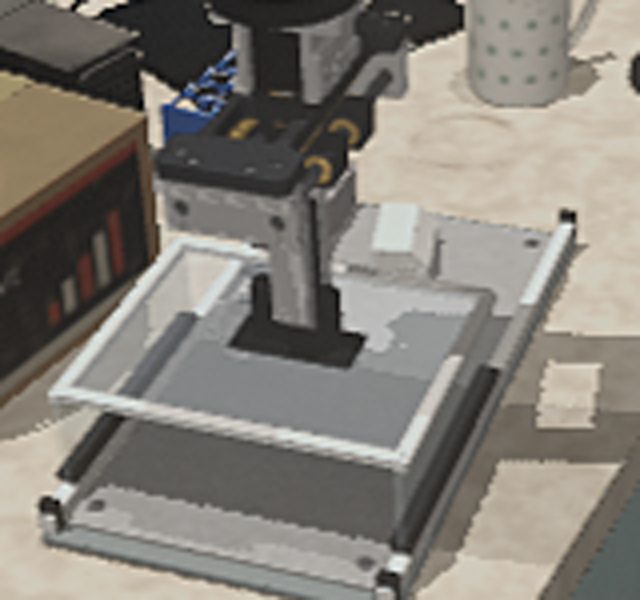

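```bash
python3 -m pendant '[{"claw":0.06,"delta_pos":[0,0,0],"rotation":[0,0,0]},{"claw":0.06,"delta_pos":[0,0,0],"rotation":[0,0,0]},{"claw":0.06,"delta_pos":[0,0,0],"rotation":[0,0,0]},{"claw":0.06,"delta_pos":[0,0,0],"rotation":[0,0,0]},{"claw":0.06,"delta_pos":[0,0,0],"rotation":[0,0,0]},{"claw":0.06,"delta_pos":[0,0,-0.03],"rotation":[0,0,0]},{"claw":0.06,"delta_pos":[0,0,-0.06],"rotation":[0,0,0]},{"claw":0.06,"delta_pos":[0,0,-0.09],"rotation":[0,0,0]},{"claw":0.04,"delta_pos":[-0.06,0,-0.12],"rotation":[0,0,0]},{"claw":0.03,"delta_pos":[-0.12,0,-0.12],"rotation":[0,0,0]}]'
python3 -m pendant '[{"claw":0.03,"delta_pos":[0.06,0,0],"rotation":[0,0,0]},{"claw":0.03,"delta_pos":[0.12,0,0],"rotation":[0,0,0]},{"claw":0.03,"delta_pos":[0.15,0,0],"rotation":[0,0,0]},{"claw":0.03,"delta_pos":[0.15,0,0],"rotation":[0,0,0]}]'
python3 - <<'E'
from h import *
import cv2
for n in("scene","top"):
    im=manip.camera(n)[:,:,::-1]; cv2.imwrite(f"pics/{n}9f.png",im)
    c=im[175:285,225:385] if n=="top" else im[200:340,220:380]
    cv2.imwrite(f"pics/{n}9.png",cv2.resize(c,None,fx=5 if n=="top" else 4,fy=5 if n=="top" else 4,interpolation=cv2.INTER_CUBIC))
E
```

```text
clock: 9.55
eef_pos: [604.1, 200.7, 194.1]
eef_rot: [-3.136, 0.0, -3.003]
wrist_force: [0.4, 0.2, 0.5]
finger_gap: 43.1
clock: 10.05
eef_pos: [454.5, 180.1, 194.6]
eef_rot: [-3.136, 0.001, -3.002]
wrist_force: [-0.1, -0.2, 0.5]
finger_gap: 30.3
```

View pics/scene9.png

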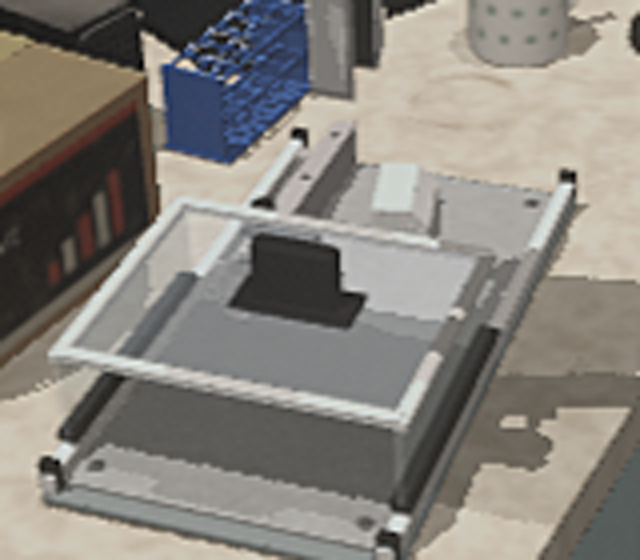

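View pics/top9.png

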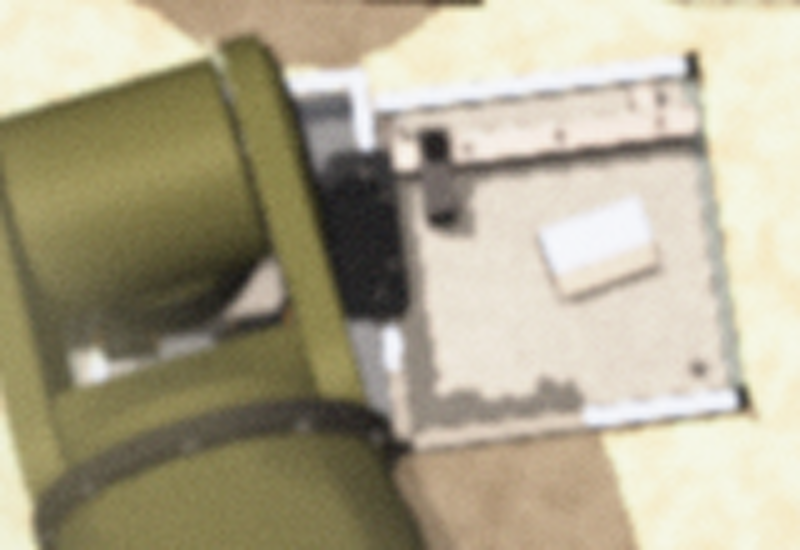

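```bash
python3 - <<'E'
from h import *
PJ[:]=[518.6,106.6,.139]
for nm,uv,z in [("BL",tc(538,232),42),("BR",tc(638,197),42),("topfrontL",tc(557,270),42),("topfrontR",tc(650,237),42),("FL",tc(572,298),30),("FR",tc(660,267),30),("stopFR",tc(457,222),55),("stopFL",tc(432,224),55),("stopBR",tc(449,133),55),("screw",tc(433,145),68)]:
    w=unproj("top",uv,z);print(nm,w.round(1),Ji(PJ,w).round(1))
E
```

```text
BL [528.8  26.1  42. ] [ -1.  -81.1]
BR [548.6 -27.9  42. ] [  11.1 -137.3]
topfrontL [508.1  15.8  42. ] [-23.  -88.4]
topfrontR [526.7 -34.3  42. ] [ -11.5 -140.6]
FL [494.9   7.1  30. ] [-37.3 -95.3]
FR [512.4 -40.7  30. ] [ -26.5 -145. ]
stopFR [531.3  69.9  55. ] [  7.5 -38.1]
stopFL [530.1  83.3  55. ] [  8.2 -24.7]
stopBR [580.   74.7  55. ] [ 56.4 -40.1]
screw [570.3  83.1  68. ] [ 48.  -30.4]
```

```bash
sed -i 's/^PJ=.*/PJ=[518.6,106.6,.139]/' h.py; python3 -c "
from h import *
togo(jp(-65,-114,60),[np.pi,0,np.pi+.139])"
```

```text
t 10.15 pos [456.  180.1 194.4] rpy [-3.136e+00  1.000e-03 -3.003e+00] F [0.1 0.  0.2] gap 30.3 jig [-51.8  81.5]
delta_pos [0.0133, -0.1948, 0.1354] rot [-0.0052, 0.0011, -0.0002]
```

```bash
python3 -m pendant '[{"claw":0.03,"delta_pos":[0.005,-0.04,0],"rotation":[0,0,0]},{"claw":0.03,"delta_pos":[0.01,-0.09,0],"rotation":[0,0,0]},{"claw":0.03,"delta_pos":[0.013,-0.14,0],"rotation":[-0.005,0,0]},{"claw":0.03,"delta_pos":[0.013,-0.195,0],"rotation":[-0.005,0,0]},{"claw":0.03,"delta_pos":[0.013,-0.195,0.05],"rotation":[-0.005,0,0]},{"claw":0.03,"delta_pos":[0.013,-0.195,0.1],"rotation":[-0.005,0,0]},{"claw":0.03,"delta_pos":[0.013,-0.195,0.135],"rotation":[-0.005,0,0]},{"claw":0.03,"delta_pos":[0.013,-0.195,0.135],"rotation":[-0.005,0,0]}]'
python3 - <<'E'
from h import *
import cv2
togo(jp(-65,-114,0),[np.pi,0,np.pi+.139])
for n in("scene",):
    im=manip.camera(n)[:,:,::-1]
    c=im[150:290,240:400]
    cv2.imwrite(f"pics/{n}10.png",cv2.resize(c,None,fx=4,fy=4,interpolation=cv2.INTER_CUBIC))
E
```

```text
clock: 11.15
eef_pos: [469.6, -15.6, 58.5]
eef_rot: [3.141, -0.003, -3.003]
wrist_force: [0.6, 1.0, 0.6]
finger_gap: 30.1
t 11.15 pos [469.6 -15.6  58.5] rpy [ 3.141e+00 -3.000e-03 -3.003e+00] F [0.6 1.  0.6] gap 30.1 jig [ -65.5 -114.2]
delta_pos [-0.0007, 0.0002, 0.0585] rot [0.001, -0.0033, -0.0005]
```

View pics/scene10.png

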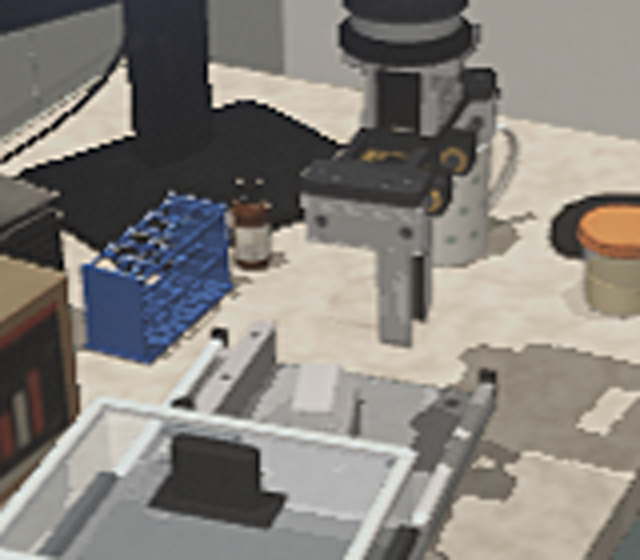

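```bash
python3 -m pendant '[{"claw":0.03,"delta_pos":[0,0,0.02],"rotation":[0,0,0]},{"claw":0.03,"delta_pos":[0,0,0.04],"rotation":[0,0,0]},{"claw":0.03,"delta_pos":[0,0,0.052],"rotation":[0,0,0]},{"claw":0.03,"delta_pos":[0,0,0.052],"rotation":[0,0,0]}]'
python3 -m pendant '[{"claw":0.03,"delta_pos":[0,0,0.003],"rotation":[0,0,0]},{"claw":0.03,"delta_pos":[0,0,0.006],"rotation":[0,0,0]},{"claw":0.03,"delta_pos":[0,0,0.006],"rotation":[0,0,0]}]'
python3 -m pendant '[{"claw":0.03,"delta_pos":[0,0,0.003],"rotation":[0,0,0]},{"claw":0.03,"delta_pos":[0,0,0.006],"rotation":[0,0,0]},{"claw":0.03,"delta_pos":[0,0,0.006],"rotation":[0,0,0]}]'
```

```text
clock: 11.7
eef_pos: [471.1, -15.7, 8.8]
eef_rot: [3.141, -0.0, -3.003]
wrist_force: [-0.3, 1.0, -0.0]
finger_gap: 30.0
clock: 12.08
eef_pos: [471.1, -15.7, 2.8]
eef_rot: [3.141, -0.0, -3.003]
wrist_force: [0.2, -0.1, -0.3]
finger_gap: 29.9
clock: 12.45
eef_pos: [470.9, -15.7, -3.4]
eef_rot: [3.141, -0.0, -3.003]
wrist_force: [0.5, -0.1, 0.9]
finger_gap: 30.1
```

```bash
python3 -m pendant '[{"claw":0.03,"delta_pos":[0,0,0.003],"rotation":[0,0,0]},{"claw":0.03,"delta_pos":[0,0,0.005],"rotation":[0,0,0]},{"claw":0.03,"delta_pos":[0,0,0.005],"rotation":[0,0,0]}]'
python3 - <<'E'
from h import *
import cv2
im=manip.camera("scene")[:,:,::-1]
cv2.imwrite(f"pics/scene11.png",cv2.resize(im[170:310,240:400],None,fx=4,fy=4,interpolation=cv2.INTER_CUBIC))
E
```

```text
clock: 12.82
eef_pos: [470.8, -15.6, -8.6]
eef_rot: [3.141, -0.001, -3.003]
wrist_force: [-0.8, 0.5, 0.4]
finger_gap: 29.9
```

View pics/scene11.png

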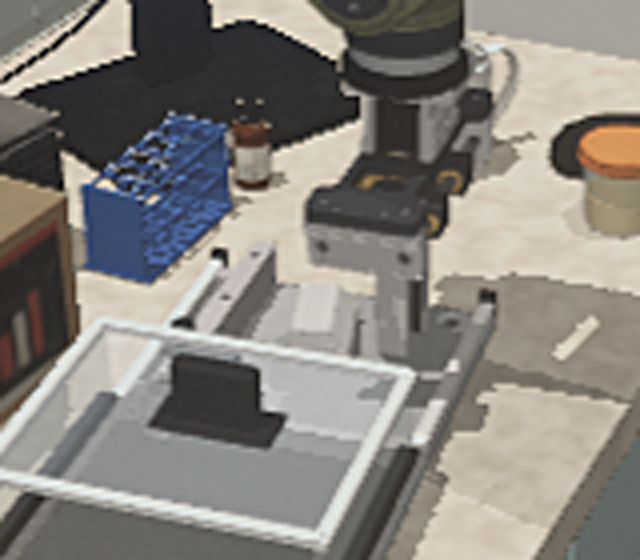

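```bash
python3 -m pendant '[{"claw":0.03,"delta_pos":[0,0,0.003],"rotation":[0,0,0]},{"claw":0.03,"delta_pos":[0,0,0.003],"rotation":[0,0,0]}]'
python3 -m pendant '[{"claw":0.03,"delta_pos":[0,0,0.003],"rotation":[0,0,0]},{"claw":0.03,"delta_pos":[0,0,0.003],"rotation":[0,0,0]}]'
```

```text
clock: 13.12
eef_pos: [470.8, -15.7, -11.7]
eef_rot: [3.141, -0.001, -3.003]
wrist_force: [-0.8, 0.7, 0.4]
finger_gap: 29.7
clock: 13.38
eef_pos: [470.6, -15.6, -15.0]
eef_rot: [3.141, -0.001, -3.003]
wrist_force: [-0.1, 0.3, -0.0]
finger_gap: 29.9
```

```bash
python3 -m pendant '[{"claw":0.03,"delta_pos":[0,0,0.003],"rotation":[0,0,0]},{"claw":0.03,"delta_pos":[0,0,0.003],"rotation":[0,0,0]}]'
```

```text
clock: 13.62
eef_pos: [471.0, -15.7, -17.4]
eef_rot: [3.141, -0.001, -3.003]
wrist_force: [-2.6, 0.1, 10.9]
finger_gap: 30.3
```

```bash
python3 -m pendant '[{"claw":0.03,"delta_pos":[0,0,-0.007],"rotation":[0,0,0]},{"claw":0.03,"delta_pos":[-0.006,0,-0.007],"rotation":[0,0,0]},{"claw":0.03,"delta_pos":[-0.013,0,-0.007],"rotation":[0,0,0]},{"claw":0.03,"delta_pos":[-0.02,0,-0.007],"rotation":[0,0,0]},{"claw":0.03,"delta_pos":[-0.027,0,-0.007],"rotation":[0,0,0]},{"claw":0.03,"delta_pos":[-0.034,0,-0.007],"rotation":[0,0,0]},{"claw":0.03,"delta_pos":[-0.04,0,-0.007],"rotation":[0,0,0]},{"claw":0.03,"delta_pos":[-0.046,0,-0.007],"rotation":[0,0,0]},{"claw":0.03,"delta_pos":[-0.052,0,-0.007],"rotation":[0,0,0]},{"claw":0.03,"delta_pos":[-0.052,0,-0.007],"rotation":[0,0,0]}]'
python3 - <<'E'
from h import *
import cv2
togo(jp(-4,-114,-10),[np.pi,0,np.pi+.139])
for n in("scene","top"):
    im=manip.camera(n)[:,:,::-1]
    c=im[175:285,225:385] if n=="top" else im[200:340,240:400]
    cv2.imwrite(f"pics/{n}12.png",cv2.resize(c,None,fx=5 if n=="top" else 4,fy=5 if n=="top" else 4,interpolation=cv2.INTER_CUBIC))
E
```

```text
clock: 14.88
eef_pos: [522.9, -8.4, -10.4]
eef_rot: [3.141, -0.0, -3.003]
wrist_force: [0.1, 0.1, -0.7]
finger_gap: 30.0
t 14.88 pos [522.9  -8.4 -10.4] rpy [ 3.141 -0.    -3.003] F [ 0.1  0.1 -0.7] gap 30.0 jig [ -11.7 -114.5]
delta_pos [-0.0077, 0.0005, -0.0004] rot [0.0001, -0.0003, -0.0002]
```

View pics/scene12.png

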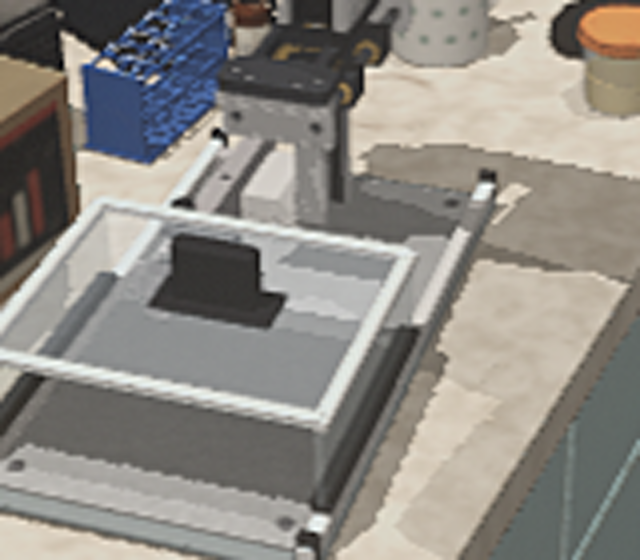

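View pics/top12.png

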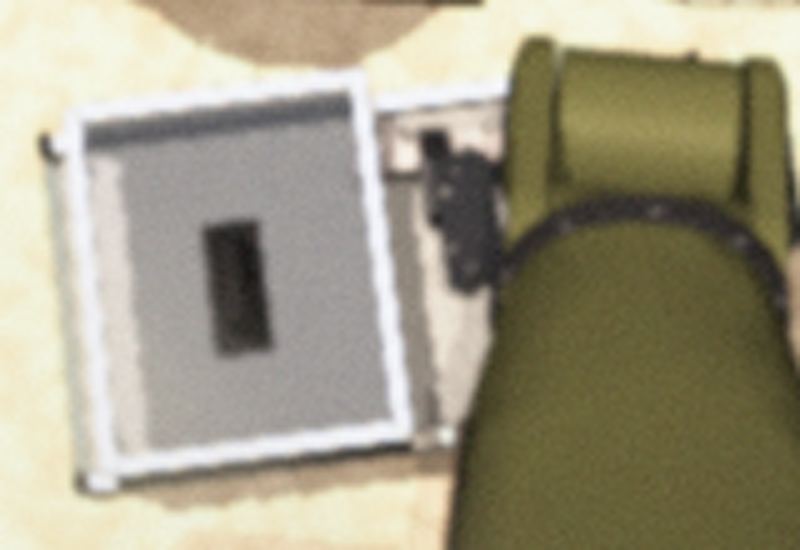

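```bash
python3 -m pendant '[{"claw":0.03,"delta_pos":[-0.004,0,0],"rotation":[0,0,0]},{"claw":0.03,"delta_pos":[-0.007,0,0],"rotation":[0,0,0]},{"claw":0.03,"delta_pos":[-0.007,0,0],"rotation":[0,0,0]}]'
```

```text
clock: 15.35
eef_pos: [529.6, -7.5, -10.4]
eef_rot: [3.141, -0.0, -3.003]
wrist_force: [0.1, -0.6, -0.1]
finger_gap: 29.8
```

```bash
python3 -m pendant '[{"claw":0.03,"delta_pos":[-0.002,0,0],"rotation":[0,0,0]},{"claw":0.03,"delta_pos":[-0.003,0,0],"rotation":[0,0,0]},{"claw":0.03,"delta_pos":[-0.003,0,0],"rotation":[0,0,0]}]'
```

```text
clock: 15.72
eef_pos: [530.7, -7.3, -10.6]
eef_rot: [3.141, -0.005, -3.003]
wrist_force: [-13.3, -2.1, 9.4]
finger_gap: 30.0
```

```bash
python3 - <<'E'
from h import *
w=unproj("scene",(350,214),0);print(w,Ji(PJ,w))
for z in(0,90): 
  w=unproj("top",(451,207),z);print(w,Ji(PJ,w))
print(proj("scene",[[w[0],w[1],h] for h in(0,80,100,120)]))
togo(jp(-4,-114,-10),[np.pi,0,np.pi+.139])
E
```

```text
[ 555.39318825 -265.81376249    0.        ] [ -15.16066079 -373.91964853]
[ 580.09120629 -308.27852101    0.        ] [   3.41553353 -419.3968166 ]
[ 559.70303721 -280.9728699    90.        ] [ -12.99271735 -389.52968879]
[[350.70442251 211.59027213]
 [351.11242927 187.60807227]
 [351.21832839 181.38343566]
 [351.32585851 175.06293047]]
t 15.72 pos [530.7  -7.3 -10.6] rpy [ 3.141 -0.005 -3.003] F [-13.3  -2.1   9.4] gap 30.0 jig [  -3.8 -114.5]
delta_pos [0.0002, 0.0005, -0.0006] rot [0.0005, -0.005, -0.0001]
```

```bash
python3 -m pendant '[{"claw":0.03,"delta_pos":[0.008,0,0],"rotation":[0,0,0]},{"claw":0.03,"delta_pos":[0.015,0,0],"rotation":[0,0,0]},{"claw":0,"delta_pos":[0.015,0,-0.03],"rotation":[0,0,0]},{"claw":0,"delta_pos":[0.01,-0.02,-0.07],"rotation":[0,0,0]},{"claw":0,"delta_pos":[0,-0.055,-0.07],"rotation":[0,0,0]},{"claw":0,"delta_pos":[-0.025,-0.055,-0.07],"rotation":[0,0,0]},{"claw":0,"delta_pos":[-0.025,-0.055,-0.07],"rotation":[0,0,0]},{"claw":0,"delta_pos":[-0.025,-0.055,-0.05],"rotation":[0,0,0]},{"claw":0,"delta_pos":[-0.025,-0.055,-0.04],"rotation":[0,0,0]},{"claw":0,"delta_pos":[-0.025,-0.055,-0.04],"rotation":[0,0,0]}]'
python3 - <<'E'
from h import *
import cv2
togo(jp(22,-168,-10),[np.pi,0,np.pi+.139])
for n in("scene","top"):
    im=manip.camera(n)[:,:,::-1]
    c=im[175:285,225:385] if n=="top" else im[180:320,240:400]
    cv2.imwrite(f"pics/{n}13.png",cv2.resize(c,None,fx=5 if n=="top" else 4,fy=5 if n=="top" else 4,interpolation=cv2.INTER_CUBIC))
E
```

```text
clock: 16.98
eef_pos: [562.5, -58.1, 28.7]
eef_rot: [3.141, -0.006, -3.002]
wrist_force: [0.1, -0.4, 1.0]
finger_gap: 0.5
t 16.98 pos [562.5 -58.1  28.7] rpy [ 3.141 -0.006 -3.002] F [ 0.1 -0.4  1. ] gap 0.5 jig [  20.7 -169.2]
delta_pos [-0.0016, 0.0012, 0.0387] rot [0.001, -0.0064, 0.0001]
```

View pics/scene13.png

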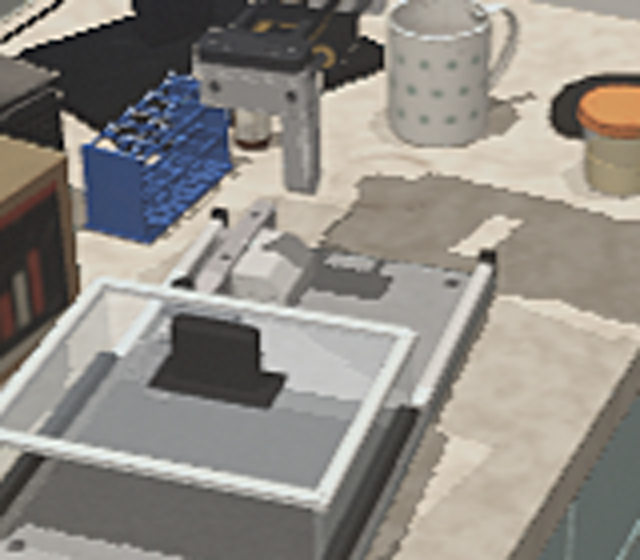

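View pics/top13.png

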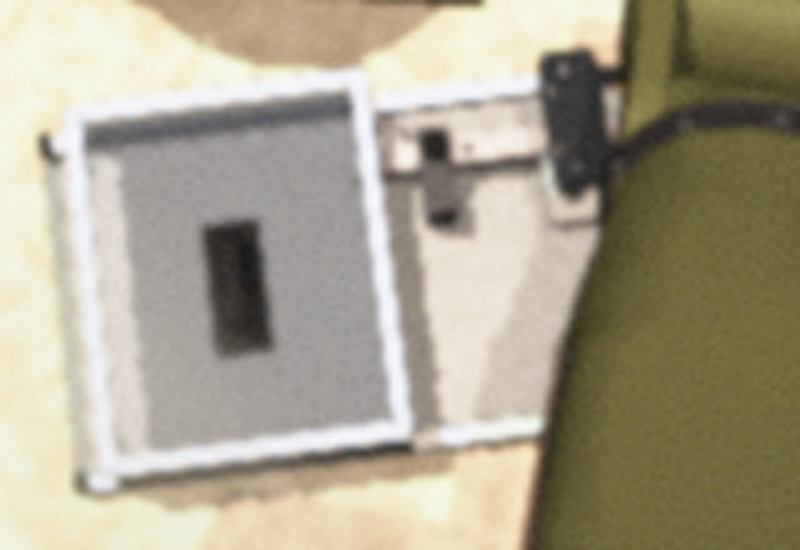

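```bash
python3 -m pendant '[{"claw":0,"delta_pos":[0,0,0.01],"rotation":[0,0,0]},{"claw":0,"delta_pos":[0,0,0.02],"rotation":[0,0,0]},{"claw":0,"delta_pos":[0,0,0.03],"rotation":[0,0,0]},{"claw":0,"delta_pos":[0,0,0.037],"rotation":[0,0,0]},{"claw":0,"delta_pos":[0,0,0.037],"rotation":[0,0,0]}]'
```

```text
clock: 17.7
eef_pos: [562.8, -58.3, -7.9]
eef_rot: [3.141, -0.006, -3.003]
wrist_force: [-0.4, -0.1, 0.6]
finger_gap: 0.5
```

```bash
python3 -m pendant '[{"claw":0,"delta_pos":[0,0.006,0],"rotation":[0,0,0]},{"claw":0,"delta_pos":[0,0.012,0],"rotation":[0,0,0]},{"claw":0,"delta_pos":[0,0.018,0],"rotation":[0,0,0]},{"claw":0,"delta_pos":[0,0.025,0],"rotation":[0,0,0]},{"claw":0,"delta_pos":[0,0.032,0],"rotation":[0,0,0]},{"claw":0,"delta_pos":[0,0.039,0],"rotation":[0,0,0]},{"claw":0,"delta_pos":[0,0.046,0],"rotation":[0,0,0]},{"claw":0,"delta_pos":[0,0.052,0],"rotation":[0,0,0]},{"claw":0,"delta_pos":[0,0.052,0],"rotation":[0,0,0]}]'
python3 - <<'E'
from h import *
import cv2
togo(jp(22,-107,-10),[np.pi,0,np.pi+.139])
for n in("scene","top"):
    im=manip.camera(n)[:,:,::-1]
    c=im[175:285,225:385] if n=="top" else im[180:320,240:400]
    cv2.imwrite(f"pics/{n}14.png",cv2.resize(c,None,fx=5 if n=="top" else 4,fy=5 if n=="top" else 4,interpolation=cv2.INTER_CUBIC))
E
```

```text
clock: 18.82
eef_pos: [555.5, -6.3, -7.9]
eef_rot: [3.141, -0.006, -3.002]
wrist_force: [0.3, 0.0, 0.4]
finger_gap: 0.3
t 18.82 pos [555.5  -6.3  -7.9] rpy [ 3.141 -0.006 -3.002] F [0.3 0.  0.4] gap 0.3 jig [  20.9 -116.9]
delta_pos [-0.0011, 0.0099, 0.0021] rot [0.0009, -0.0058, 0.0005]
```

View pics/scene14.png

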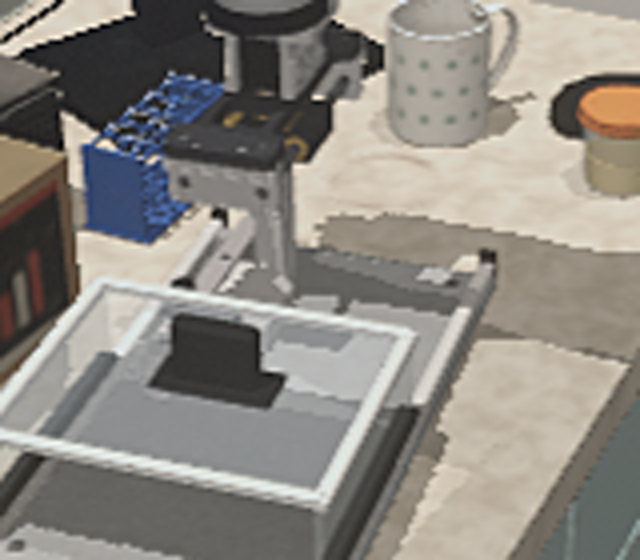

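View pics/top14.png

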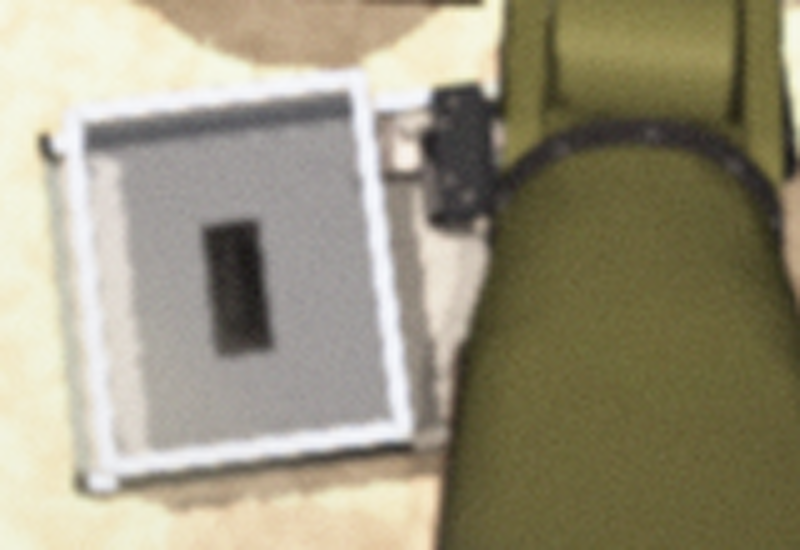

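Continue pushing left until contact with the stop.

```bash
python3 -m pendant '[{"claw":0,"delta_pos":[0,0.003,0],"rotation":[0,0,0]},{"claw":0,"delta_pos":[0,0.006,0],"rotation":[0,0,0]},{"claw":0,"delta_pos":[0,0.006,0],"rotation":[0,0,0]}]'
```

```text
clock: 19.3
eef_pos: [554.7, -0.6, -7.9]
eef_rot: [3.141, -0.006, -3.002]
wrist_force: [0.1, 0.4, -0.7]
finger_gap: 0.6
```

```bash
python3 -m pendant '[{"claw":0,"delta_pos":[0,0.0025,0],"rotation":[0,0,0]},{"claw":0,"delta_pos":[0,0.0025,0],"rotation":[0,0,0]},{"claw":0,"delta_pos":[0,0.0025,0],"rotation":[0,0,0]}]'
```

```text
clock: 19.68
eef_pos: [554.3, 1.9, -7.9]
eef_rot: [3.141, -0.006, -3.002]
wrist_force: [-0.1, -0.2, 0.6]
finger_gap: 0.9
```

```bash
python3 -m pendant '[{"claw":0,"delta_pos":[0,0.0025,0],"rotation":[0,0,0]},{"claw":0,"delta_pos":[0,0.0025,0],"rotation":[0,0,0]},{"claw":0,"delta_pos":[0,0.0025,0],"rotation":[0,0,0]}]'
```

```text
clock: 20.05
eef_pos: [554.4, 2.4, -7.8]
eef_rot: [-3.14, -0.005, -3.003]
wrist_force: [1.1, -15.1, 0.2]
finger_gap: 0.6
```

```bash
python3 -m pendant '[{"claw":0,"delta_pos":[0,-0.006,0],"rotation":[0,0,0]},{"claw":0,"delta_pos":[0,-0.012,0],"rotation":[0,0,0]},{"claw":0,"delta_pos":[0,-0.012,-0.035],"rotation":[0,0,0]},{"claw":0,"delta_pos":[0,-0.012,-0.07],"rotation":[0,0,0]},{"claw":0.03,"delta_pos":[0.045,-0.012,-0.07],"rotation":[0,0,0]},{"claw":0.03,"delta_pos":[0.053,0.041,-0.07],"rotation":[0,0,0]},{"claw":0.03,"delta_pos":[0.053,0.041,-0.07],"rotation":[0,0,0]},{"claw":0.03,"delta_pos":[0.053,0.041,-0.07],"rotation":[0,0,0]},{"claw":0.03,"delta_pos":[0.053,0.041,-0.07],"rotation":[0,0,0]}]'
python3 - <<'E'
from h import *
import cv2
togo(jp(-25,-67,-10),[np.pi,0,np.pi+.139])
for n in("scene","top"):
    im=manip.camera(n)[:,:,::-1]
    c=im[175:285,225:385] if n=="top" else im[200:300,260:380]
    cv2.imwrite(f"pics/{n}15.png",cv2.resize(c,None,fx=5 if n=="top" else 6,fy=5 if n=="top" else 6,interpolation=cv2.INTER_CUBIC))
E
```

```text
clock: 21.18
eef_pos: [496.9, 35.1, 62.4]
eef_rot: [-3.14, -0.005, -3.003]
wrist_force: [-0.2, -0.6, -0.2]
finger_gap: 30.0
t 21.18 pos [496.9  35.1  62.4] rpy [-3.14  -0.005 -3.003] F [-0.2 -0.6 -0.2] gap 30.0 jig [-31.4 -67.8]
delta_pos [-0.0068, 0.0009, 0.0723] rot [-0.0019, -0.0054, -0.0008]
```

View pics/scene15.png

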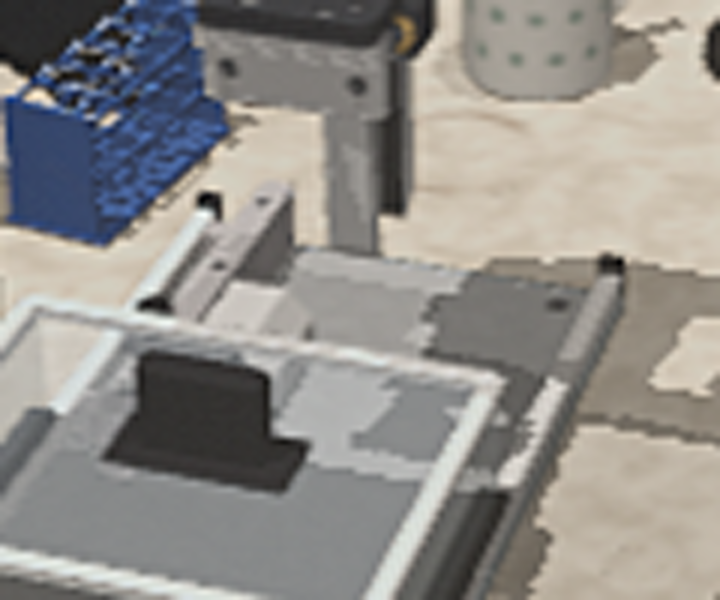

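View pics/top15.png

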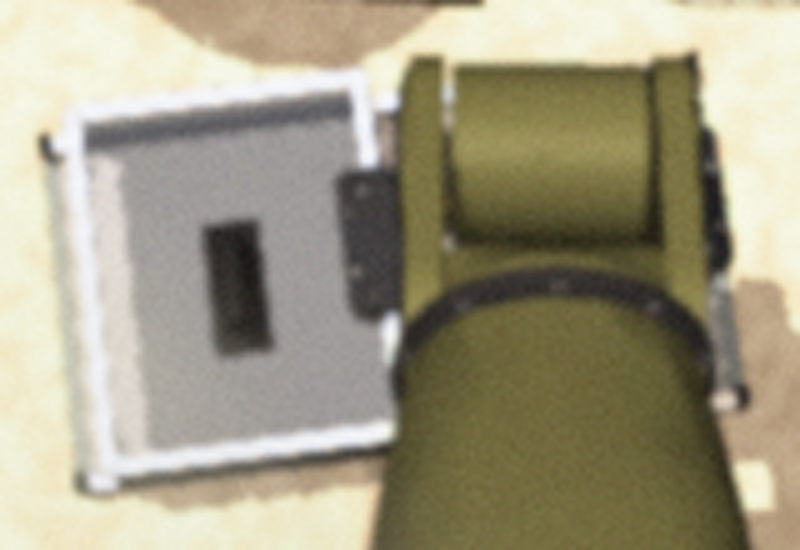

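```bash
python3 -m pendant '[{"claw":0.03,"delta_pos":[0,0,0.025],"rotation":[0,-0.005,0]},{"claw":0.03,"delta_pos":[0,0,0.05],"rotation":[0,-0.005,0]},{"claw":0.03,"delta_pos":[0,0,0.072],"rotation":[0,-0.005,0]},{"claw":0.03,"delta_pos":[0,0,0.072],"rotation":[0,-0.005,0]},{"claw":0.03,"delta_pos":[-0.008,0,0.072],"rotation":[0,-0.005,0]},{"claw":0.03,"delta_pos":[-0.016,0,0.072],"rotation":[0,-0.005,0]},{"claw":0.03,"delta_pos":[-0.023,0,0.072],"rotation":[0,-0.005,0]},{"claw":0.03,"delta_pos":[-0.026,0,0.072],"rotation":[0,-0.005,0]},{"claw":0.03,"delta_pos":[-0.029,0,0.072],"rotation":[0,-0.005,0]},{"claw":0.03,"delta_pos":[-0.029,0,0.072],"rotation":[0,-0.005,0]}]'
python3 -c "
from h import *
togo(jp(-4,-67,-10),[np.pi,0,np.pi+.139])"
```

```text
clock: 22.52
eef_pos: [524.1, 38.9, -10.0]
eef_rot: [-3.14, -0.003, -3.003]
wrist_force: [-6.6, -1.3, 4.1]
finger_gap: 29.8
t 22.52 pos [524.1  38.9 -10. ] rpy [-3.140e+00 -3.000e-03 -3.003e+00] F [-6.6 -1.3  4.1] gap 29.8 jig [ -3.9 -67.8]
delta_pos [0.0001, 0.0008, -0.0] rot [-0.0018, -0.0032, -0.0007]
```

```bash
python3 -m pendant '[{"claw":0.03,"delta_pos":[0.008,0,0],"rotation":[0,0,0]},{"claw":0.03,"delta_pos":[0.016,0,0],"rotation":[0,0,0]},{"claw":0.03,"delta_pos":[0.016,0,-0.015],"rotation":[0,0,0]},{"claw":0.028,"delta_pos":[0.016,0.001,-0.03],"rotation":[0,0,0]},{"claw":0.028,"delta_pos":[0.01,0.001,-0.03],"rotation":[0,0,0]},{"claw":0.028,"delta_pos":[0.004,0.001,-0.025],"rotation":[0,0,0]},{"claw":0.028,"delta_pos":[0.004,0.001,-0.025],"rotation":[0,0,0]}]'
python3 - <<'E'
from h import *
import cv2
togo(jp(2,-67,5),[np.pi,0,np.pi+.139])
for n in("scene",):
    im=manip.camera(n)[:,:,::-1]
    c=im[200:300,260:380]
    cv2.imwrite(f"pics/{n}16.png",cv2.resize(c,None,fx=6,fy=6,interpolation=cv2.INTER_CUBIC))
E
```

```text
clock: 23.4
eef_pos: [519.9, 39.5, 13.9]
eef_rot: [-3.14, -0.005, -3.003]
wrist_force: [0.2, -0.7, 0.1]
finger_gap: 27.7
t 23.4 pos [519.9  39.5  13.9] rpy [-3.14  -0.005 -3.003] F [ 0.2 -0.7  0.1] gap 27.7 jig [ -8.  -66.7]
delta_pos [-0.01, -0.0003, 0.0089] rot [-0.0015, -0.0048, -0.0007]
```

View pics/scene16.png

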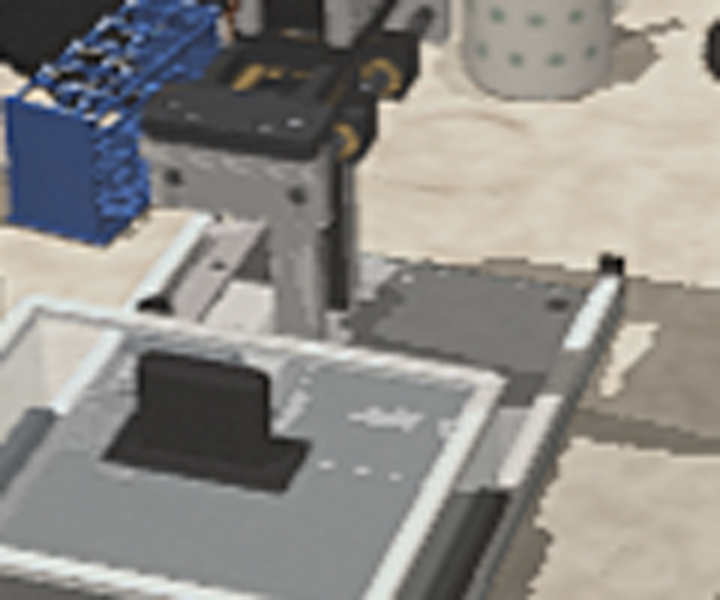

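```bash
python3 -m pendant '[{"claw":0.028,"delta_pos":[-0.003,0,0.003],"rotation":[0,0,0]},{"claw":0.028,"delta_pos":[-0.006,0,0.006],"rotation":[0,0,0]},{"claw":0.028,"delta_pos":[-0.008,0,0.008],"rotation":[0,0,0]},{"claw":0.028,"delta_pos":[-0.008,0,0.008],"rotation":[0,0,0]}]'
```

```text
clock: 23.95
eef_pos: [527.7, 40.6, 5.9]
eef_rot: [-3.14, -0.005, -3.003]
wrist_force: [0.0, 0.1, 0.5]
finger_gap: 28.4
```

```bash
python3 -m pendant '[{"claw":0.028,"delta_pos":[-0.0015,0,0.0015],"rotation":[0,0,0]},{"claw":0.028,"delta_pos":[-0.0015,0,0.0015],"rotation":[0,0,0]},{"claw":0.028,"delta_pos":[-0.0015,0,0.0015],"rotation":[0,0,0]}]'
```

```text
clock: 24.32
eef_pos: [529.1, 40.7, 4.4]
eef_rot: [-3.14, -0.005, -3.003]
wrist_force: [-0.6, 0.2, 0.8]
finger_gap: 28.3
```

```bash
python3 -m pendant '[{"claw":0.028,"delta_pos":[-0.001,0,0.001],"rotation":[0,0,0]},{"claw":0.028,"delta_pos":[-0.002,0,0.002],"rotation":[0,0,0]},{"claw":0.028,"delta_pos":[-0.002,0,0.002],"rotation":[0,0,0]}]'
```

```text
clock: 24.7
eef_pos: [530.4, 40.9, 3.0]
eef_rot: [-3.14, -0.007, -3.003]
wrist_force: [-10.2, -0.7, 13.9]
finger_gap: 28.0
```

```bash
python3 -m pendant '[{"claw":0.028,"delta_pos":[-0.0015,0,0.0013],"rotation":[0,0,0]},{"claw":0.028,"delta_pos":[-0.0025,0,0.002],"rotation":[0,0,0]},{"claw":0.028,"delta_pos":[-0.0025,0,0.002],"rotation":[0,0,0]},{"claw":0.028,"delta_pos":[-0.0025,0,0.002],"rotation":[0,0,0]}]'
python3 - <<'E'
from h import *
import cv2
for n in("scene","top"):
    im=manip.camera(n)[:,:,::-1]
    c=im[175:285,225:385] if n=="top" else im[200:300,260:380]
    cv2.imwrite(f"pics/{n}17.png",cv2.resize(c,None,fx=5 if n=="top" else 6,fy=5 if n=="top" else 6,interpolation=cv2.INTER_CUBIC))
togo(jp(2,-67,5),[np.pi,0,np.pi+.139])
E
```

```text
clock: 25.2
eef_pos: [530.8, 41.0, 2.5]
eef_rot: [-3.14, -0.012, -3.003]
wrist_force: [-26.6, -3.4, 36.4]
finger_gap: 28.2
t 25.3 pos [530.8  41.    2.5] rpy [-3.14  -0.012 -3.003] F [-26.9  -3.4  35.4] gap 28.1 jig [  3.  -66.7]
delta_pos [0.0011, -0.0003, -0.0024] rot [-0.0015, -0.0116, -0.0003]
```

View pics/scene17.png

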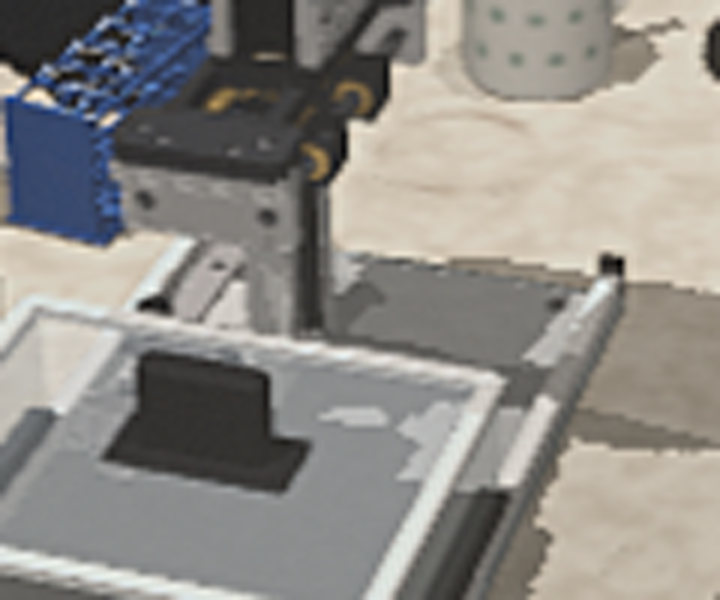

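View pics/top17.png

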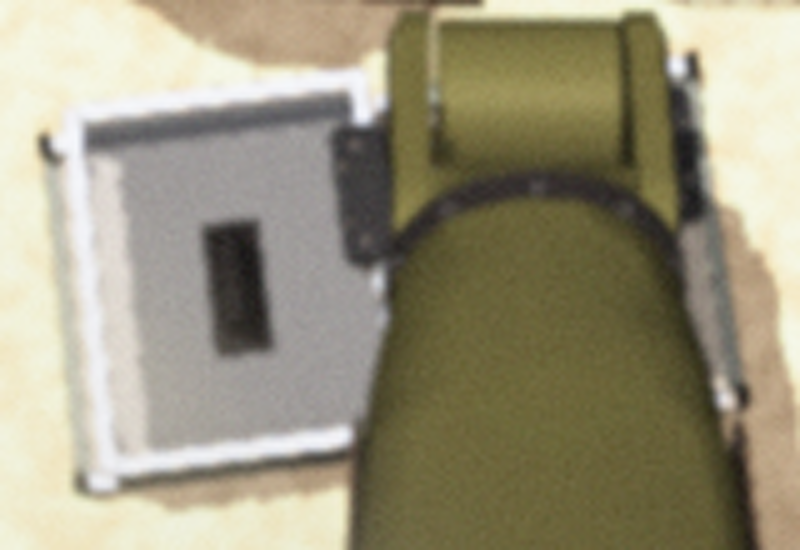

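```bash
python3 -m pendant '[{"claw":0.028,"delta_pos":[-0.0018,0,0.001],"rotation":[0,0,0]},{"claw":0.028,"delta_pos":[-0.0018,0,0.001],"rotation":[0,0,0]},{"claw":0.028,"delta_pos":[-0.0018,0,0.001],"rotation":[0,0,0]},{"claw":0.028,"delta_pos":[-0.0018,0,0.001],"rotation":[0,0,0]}]'
```

```text
clock: 25.8
eef_pos: [530.6, 41.0, 2.7]
eef_rot: [-3.14, -0.016, -3.003]
wrist_force: [-24.1, -2.4, 29.3]
finger_gap: 27.6
```

```bash
python3 - <<'E'
from h import *
togo(jp(2,-67,5),[np.pi,0,np.pi+.139])
print(manip.sign_off())
E
```

```text
t 25.8 pos [530.6  41.    2.7] rpy [-3.14  -0.016 -3.003] F [-24.1  -2.4  29.3] gap 27.6 jig [  2.8 -66.7]
delta_pos [0.0008, -0.0003, -0.0023] rot [-0.0014, -0.0164, -0.0001]
the job is handed in; nothing more can be done
None
```

I opened the guard fully to its end stop and pushed the block against the fence and then the stop block. I handed in at 25.8 s while still holding the diagonal push on the bevel with both fingertips.

**Last checks:**
- **Push:** the wrist force at hand-in was steady at about 24 N back and 29 N down, with almost no sideways force.
- **Guard:** I felt about 34 N when it met its end stop. It was still fully left in the last pictures.
- **Fence:** the fingertips met resistance at the same depth before and after the push to the left (3.8 and 3.9 mm short of the jig origin line). That fits a block seated square.
- **Stop block:** I pushed the block against it with about 15 N. The contact lies within 1–2 mm of where the top camera put the stop face.

**What disagreed or could not be checked:**
- **Tool height:** the real fingertips were about 31 mm above the reported tool height. My first close on the grip bar therefore missed above it, without touching anything. I found the true height by touching the bed lightly and corrected for it.
- **Cameras:** the two cameras disagreed by up to 8 mm on where the jig sits along its track. The force contacts agreed with the top camera.
- **Guard start position:** it seemed to start about 15–20 mm open, not fully shut.
- **Wrong-way move:** after letting go of the guard, one retreat went away from the robot instead of towards it. It was about 190 mm up and touched nothing.
- **Block at the stop:** at the end the arm and guard hid this joint from both cameras, so I know it only by feel.

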